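# Index the spotlight one hole along the lighting bar

### The job

Shift the slide that carries the spotlight along the lighting bar, towards the empty slide, and lock it in the very next hole: pull its plunger knob up until the pin is clear, move the slide along, and let the pin snap into that hole so that the knob sits fully down again, then let go; the hole's exact place has to be felt for. Never force the pin against the bar: do not drag it sideways in its hole, and stop pushing as soon as it has caught. Leave the spotlight itself, the empty slide and everything else on the table alone.

Things in the scene. Friction and masses are not known exactly. Their poses are not given: they have to be found in the camera images.
- bar: Lighting bar: aluminium profile 60 mm wide, 606 mm long, its top face 55 mm above the table; bolted down on two dark foot plates (170 mm across, 50 mm along the bar, wing nuts 23 mm high) near its ends. Origin on the table under its middle; y runs along the bar from the spotlight's end to the empty slide's end; z up. The row of holes for the pin runs along the middle of its top.
- first_hole (a point): Mouth of the hole that the pin sits in at the start, bar y = -30 mm, 55 mm above the table. Holes are 10 mm wide. The next one towards +y is in a second steel plate, screwed down in slots, so its distance is not known exactly: 45 to 75 mm, not measured, to be felt. The hole after that is 55 mm further on; another lies 55 mm behind the first.
- lamp_slide: Slide that carries the spotlight: aluminium plate 80 mm wide, 8 mm thick, from 180 mm behind (-y) to 34 mm ahead (+y) of its plunger. Runs on the bar along the bar's y only; cannot lift or turn. Origin on the plunger axis at the plate's underside, 57 mm above the table. Slides with about 2 N friction (about 5 N with the pin dragging on the bar) and stays where left. Travel ends 150 mm on from the start.
- lamp_plunger: Pull knob of the spotlight slide's plunger: black, round, upright, near the slide's front end. Origin on its axis, level with the plate's top (65 mm above the table) when home. Grip part 26 mm across, 24 to 42 mm above the origin; cap 31 mm across, 42 to 50 mm above. Below it a steel sleeve, 27 mm across up to 6 mm, 19 mm across up to 14 mm above the plate.
- lamp_pin: 8 mm steel pin of that plunger, hidden under the slide plate. Knob and pin move only straight up, 0 to 10 mm, against a spring: 6 N at home, 12 N at the stop. At 6 mm the pin just leaves its hole (7.5 to 9.5 is safely clear); riding between holes it stands 6 mm up, and over a hole it drops home by itself, with 1.2 mm play each way. Origin: centre of its lower end, 49 mm above the table when home.
- lamp: LED spotlight: black can 80 mm across, 120 mm long in a U bracket, shining across the bar; fixed on the spotlight slide 133 mm behind its plunger, top about 185 mm above the table, nearest part 77 mm from the knob's axis. Origin under the bracket, on the slide plate's top. Not to be touched.
- spare_slide: The empty slide near the other end of the bar: plate 80 x 68 mm with the same plunger in its middle and no lamp. Origin on its plunger's axis at the plate's underside, at bar y = +235 mm. To be left alone.
- spare_plunger: Knob of the empty slide's plunger, same shape as the other. To be left alone.
- tape_roll: Bystander: roll of grey cloth tape, 110 mm across, 48 mm high. Origin under its centre.
- wrench: Bystander: steel spanner, 200 mm long, lying flat along its own x.
- glass_a: Bystander: small shot glass, 46 mm across, 60 mm high. Origin under its centre.
- glass_b: Bystander: second shot glass, same size.
- bottle: Bystander: green glass bottle, 68 mm across, 235 mm high. Origin under its centre.
- cup_stack: Bystander: stack of disposable cups standing upright, 81 mm across, 198 mm high. Origin under its centre.
- pipe_clamp: Bystander: aluminium pipe clamp, about 125 mm long along its x, 68 mm wide, 30 mm high, lying on the table. Origin under the ring's centre.
- microphone: Bystander: hand microphone lying on the table along its own x, 175 mm long, head 49 mm across.

How it is judged:
On the way, in this order (a step that is already met when the one before it is completed fails the run):
1. the knob is pulled until the pin is clear of its hole, the slide still at its first hole (z of lamp_plunger in the frame of lamp_slide above 0.0138 m and y of lamp_slide in the frame of bar below -0.02 m), for 0.05 s.
2. with the pin out, the slide has left its first hole by more than 12 mm towards the empty slide (z of lamp_plunger in the frame of lamp_slide above 0.0125 m and y of lamp_slide in the frame of bar above -0.018 m), for 0.05 s.
At the end, for the whole second after the job is handed in: The spotlight slide stands at rest in the next hole (42 to 78 mm on from where it began), its knob fully down again (within 1.5 mm) (z of lamp_plunger in the frame of lamp_slide below 0.0095 m and y of lamp_slide in the frame of bar between 0.012 and 0.048 m and linear speed of lamp_slide below 0.005 m/s); the robot touches nothing.
It fails at once if the pin is forced against the bar (more than 25 N on it) (contact force between lamp_pin and anything else above 25 N).
It fails at once if the spotlight is touched (contact force between lamp and anything else above 2 N).
It fails at once if the empty slide's knob is pulled or its slide pushed (distance of spare_plunger from where it was at the start of the episode above 0.003 m or contact force between spare_slide and anything else above 5 N).
It fails at once if a bystander is moved more than 15 mm (distance of any of tape_roll, wrench, glass_a, glass_b, bottle, cup_stack, pipe_clamp, microphone from where it was at the start of the episode above 0.015 m).
It also fails if it takes over 42 s, if anything falls off the work surface, if the arm or the gripper's body presses on something with over 40 N, if the wrist force passes 120 N, or if a joint passes its speed limit or range.

### The arm

A 6-joint arm with a two-finger parallel gripper is mounted at the origin on the work surface. World frame = base frame: x ahead of the robot, y to its left, z up, the work surface at z = 0. Lengths are in m, angles in rad, forces in N, time in s.
With the tool pointing down it reaches from about 0.25 to 0.775 m from the base axis. Payload 4 kg.
Tool frame: the origin (TCP) lies on the centre line of the jaws, within the pads' length; the fingertips stand 8 mm ahead of it and the grasp point (between the pads) lies 11 mm behind it; z points along the fingers, y is the direction in which the jaws open and shut (so a half turn about z gives the same grasp; the last joint's range is limited). The gripper opens to 94 mm and grips with 3 to 60 N. Pads are 16 mm wide; open, the fingers measure 119 mm over their backs; the gripper's body (75 mm by 177 mm) begins 78 mm behind the grasp point.
Start: joints at [-1.423, 0.087, 1.371, -0, 1.684, -0.103], TCP at [0.136, -0.533, 0.214] pointing down, gripper open.
Joint ranges: [-3.1, 3.1], [-0.76, 2.03], [0.27, 2.55], [-1.08, 4.22], [0.17, 2.65], [-2.57, 2.57]. Speed limits (rad/s): [2.79, 2.79, 3.14, 3.14, 3.14, 3.14].

### API

Orientations are given as [roll, pitch, yaw] about the fixed x, y, z axes, in that order (R = Rz(yaw) Ry(pitch) Rx(roll)).
In Python, from bench import * gives the robot as it stands.
- The arm moves only by the tool step_arm, never from a script. Its argument "steps" is a list of rows, each an object of numbers: "jaw": the opening, from 0 (shut) to 1 (fully open); "tx", "ty", "tz": the shift along the tool's x, y, z in m; "ax", "ay", "az": the turn, a rotation vector about the tool's x, y, z in rad. In form: [{"jaw": .., "tx": .., "ty": .., "tz": .., "ax": .., "ay": .., "az": ..}, ...]. A call has 1 to 8 rows; each row is the pose to reach, as a shift and turn from the pose measured when the call began, along the tool's axes at that moment; what a row does not reach only later rows make up. A row lasts 1/10 s, in which the tool goes at most 50 mm and 8.59 degrees, less where a joint would pass 70% of its speed; a pose out of reach is approached as far as the arm can. A call with a gripper value outside its range is refused whole. The fingers move at their own pace and stop on an object; the grip force is fixed at half the most. Time passes only in rows, so rows that repeat a pose let the fingers close. It gives the time, the measured TCP pose, the force and the opening at its end, in the units of the state.
- get_obs(): the state, without advancing time (a new reading comes with each control period).
- snapshot(name): name is "scene" or "side" or "wrist"; returns (picture, depth): 480x640x3 uint8, red, green, blue; 480x640 float32, m along the optical axis (not along the pixel's ray), 0 where there is no reading.
- camera_model(name): a dict with "intrinsics" (3x3 intrinsics, pixels), "origin" and "orientation" of the camera in the world. Camera axes: x right, y down, z forward; pixel columns grow to the right and rows downward; lengths in m; the calibration is good to about 2 mm. The wrist camera is an equidistant fisheye: a pixel r from the principal point sees the ray r / f radians off the axis. A picture is of the moment at which its call begins: read the wrist's pose just before it. camera_model takes no time and is no camera call; for the wrist camera it gives the pose at the moment of the call.
- close_job(): hands the job in, once; it reports no verdict.
Trained networks look in the newest picture that a camera, given by its name, has taken for a name from the list of things; names that differ only in an ending like _2 or _b are one class to them, and where a whole thing is asked for, a point or a joint stands for the part that bears it (a point fixed in the world has none). Each returns a list of dicts, best first, with "confidence" (0 to 1); they miss things now and then, are a little off and sometimes report something else, mostly with a low value. They report only what shows in the picture. A call takes as long as a camera call.
- silhouettes(camera, query): "pixels" (480x640 bool, what is visible of it) and "rect" ([left, top, right, bottom] in pixels, round what is visible of it).
The state is a dict: "time": time; "joint_positions": joint angles; "qvel": joint speeds; "joint_torque": joint torques, N m; "tool_pos": TCP position; "ee_rot": TCP orientation; "wrist_force": force on the tool from outside, world axes, zero at the start; "wrist_torque": the same for the moment, N m; "width": finger opening in m.
Only numpy, scipy, OpenCV 4.12 (cv2) and the standard library are available. Lean on these libraries where they do the work, as an engineer would, in place of code of your own. Each camera call takes 0.05 s, during which the arm holds its last target. There are 200 camera calls.

## Working session

There is one attempt and no reset: what is moved stays moved. The work goes in short steps, Python scripts to look and compute and a tool call to move; the robot and the scene stay as the last step left them, time stands still between calls to the robot, and variables do not carry over. Pictures are saved under pics/ and viewed, about 8 in all and at most 12, crops included, and the job is handed in when it is done.

Besides the shell and the picture viewer there is one more tool, called after ">>>" in YAML: its name, and indented under it one key for each argument. step_arm: Moves the arm, as the interface text tells. Its arguments: {"type":"object","properties":{"steps":{"type":"array"}},"required":["steps"]}

```bash
mkdir -p pics; cat > h.py <<'E'
from bench import *
import numpy as np, cv2
def world(cam,mask,d,cm=None):
    cm=cm or camera_model(cam); K=np.array(cm["intrinsics"]); v,u=np.nonzero(mask&(d>0)); z=d[v,u]
    p=np.c_[(u-K[0,2])/K[0,0]*z,(v-K[1,2])/K[1,1]*z,z]
    R=np.array(cm["orientation"]); 
    if R.shape!=(3,3):
        from scipy.spatial.transform import Rotation as Q; R=Q.from_euler('xyz',R).as_matrix()
    return p@R.T+np.array(cm["origin"])
E
python3 - <<'E'
from h import *
for c in("scene","side"):
    im,d=snapshot(c); cv2.imwrite(f"pics/{c}0.png",im[...,::-1]); np.save(c+"d.npy",d)
    print(c,camera_model(c))
    for q in("lamp_plunger","lamp","bar","lamp_slide","spare_slide","bottle","cup_stack"):
        for r in silhouettes(c,q)[:2]:
            p=world(c,r["pixels"],d)
            print(q,round(r["confidence"],2),r["rect"],np.median(p,0).round(3),p.min(0).round(3),p.max(0).round(3),np.quantile(p[:,2],.98).round(3))
print(get_obs())
E
```

```text
scene {'intrinsics': array([[442.66940271,   0.        , 323.50814073],
       [  0.        , 442.66940271, 240.7421578 ],
       [  0.        ,   0.        ,   1.        ]]), 'origin': array([ 1.47036985, -0.02837252,  0.71293526]), 'orientation': array([-2.13786744, -0.01397736,  1.52702038])}
lamp_plunger 0.52 [297.7, 237.9, 307.7, 254.6] [ 0.54  -0.031  0.113] [ 0.374 -0.045  0.003] [ 0.548 -0.016  0.122] 0.12
lamp 0.82 [227.8, 208.4, 273.6, 260.2] [ 0.557 -0.157  0.157] [ 0.244 -0.246  0.004] [ 0.591 -0.107  0.188] 0.185
lamp 0.42 [311.4, 282.6, 330.6, 307.9] [0.662 0.015 0.044] [ 0.555 -0.006  0.001] [0.674 0.042 0.065] 0.064
bar 0.81 [191.2, 204.6, 437.5, 298.9] [ 0.56  -0.076  0.058] [ 0.125 -0.333 -0.001] [0.638 0.304 0.189] 0.18
lamp_slide 0.72 [228.4, 207.0, 318.2, 276.0] [ 0.556 -0.136  0.072] [ 0.193 -0.26   0.001] [0.591 0.003 0.189] 0.183
spare_slide 0.63 [392.9, 241.4, 421.0, 277.7] [0.564 0.23  0.068] [0.414 0.197 0.001] [0.593 0.288 0.121] 0.118
bottle 0.55 [473.6, 215.2, 516.8, 307.5] [0.654 0.421 0.116] [0.241 0.396 0.001] [0.671 0.624 0.239] 0.237
cup_stack 0.95 
[... 1520 characters left out ...]
0.199
{'time': 0.8, 'joint_positions': array([-1.42309838e+00,  8.71653782e-02,  1.37067915e+00, -2.44416449e-06,
        1.68357664e+00, -1.03109662e-01]), 'qvel': array([ 5.17888381e-04, -3.46857193e-04,  9.63081349e-05,  8.39037889e-05,
       -7.13807214e-04, -1.43726237e-03]), 'joint_torque': array([-6.89401850e-05, -3.39991879e+01, -3.02579248e+01,  7.18968711e-02,
        2.35057517e-02,  2.78584196e-06]), 'tool_pos': array([ 0.13649674, -0.53282577,  0.21353541]), 'ee_rot': array([3.14142233e+00, 2.00660504e-05, 2.50807335e-01]), 'wrist_force': array([-0.60565227, -1.21672898,  0.60664459]), 'wrist_torque': array([ 0.02585682, -0.05710653,  0.04687252]), 'width': 0.09408590026873158}
```

```bash
python3 - <<'E'
from h import *
im=[cv2.resize(cv2.imread("pics/scene0.png")[150:400,140:540],(800,500)) ]
cv2.imwrite("pics/scene1.png",im[0])
from scipy.optimize import least_squares
for c in("scene","side"):
    d=np.load(c+"d.npy"); p=world(c,np.ones_like(d,bool),d)
    for n,(x,y) in dict(lamp=(.535,-.03),spare=(.55,.235)).items():
        q=p[(np.hypot(p[:,0]-x,p[:,1]-y)<.045)&(p[:,2]>.08)&(p[:,2]<.14)]
        t=q[q[:,2]>np.quantile(q[:,2],.98)-.004]
        # top: minEnclosingCircle
        print(c,n,len(q),len(t),q[:,2].max().round(4),t.mean(0).round(4),((t.min(0)+t.max(0))/2).round(4),np.ptp(t,axis=0).round(4))
    b=p[(p[:,2]>.048)&(p[:,2]<.072)&(p[:,0]>.45)&(p[:,0]<.65)&(abs(p[:,1])<.34)]
    r=cv2.minAreaRect(b[:,:2].astype(np.float32)); print(c,"bar",r)
    m=b[(b[:,1]>.02)&(b[:,1]<.18)&(b[:,2]<.062)]
    # edges of the bare stretch
    ys=np.arange(.02,.18,.01); mid=[(y+.005,(np.quantile(s,.02)+np.quantile(s,.98))/2,np.ptp(s)) for y in ys if len(s:=m[(m[:,1]>=y)&(m[:,1]<y+.01)][:,0])>5]
    mid=np.array(mid); print(np.polyfit(mid[:,0],mid[:,1],1).round(4),mid[:,2].mean())
E
```

```text
scene lamp 154 57 0.1216 [ 0.5342 -0.0309  0.1182] [ 0.5344 -0.0304  0.1191] [0.027  0.0251 0.005 ]
scene spare 160 56 0.1208 [0.5514 0.2327 0.1181] [0.5516 0.2333 0.1184] [0.0277 0.0265 0.0047]
scene bar ((0.5685327053070068, -0.003795832395553589), (0.6118941903114319, 0.15630748867988586), 86.13475799560547)
[0.1045 0.5454] 0.09446152962091937
side lamp 125 57 0.1184 [ 0.5342 -0.0278  0.1152] [ 0.5339 -0.0266  0.116 ] [0.0258 0.027  0.0048]
side spare 171 84 0.1187 [0.552  0.2352 0.1153] [0.5521 0.2347 0.1163] [0.027  0.0283 0.0049]
side bar ((0.5763938426971436, 0.0513731986284256), (0.5061800479888916, 0.15311677753925323), 86.21460723876953)
[0.1932 0.5403] 0.09380296086681128
```

View pics/scene1.png

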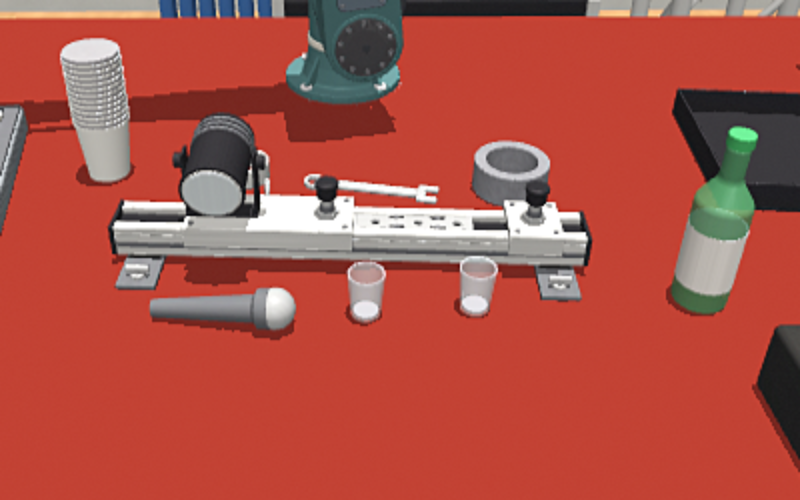

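View pics/side0.png

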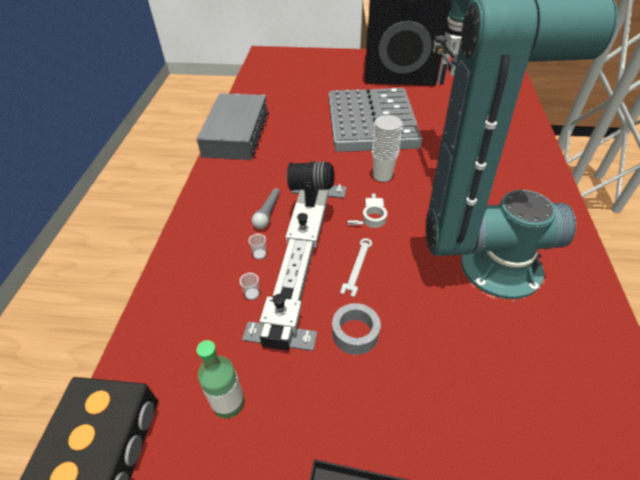

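The scene crop shows the lamp knob at about (327,190) and the spare knob at about (537,193). The side view shows them at (302,220) and (279,300), with the cup stack on the direct route. The knob is at about (0.534, -0.029), and the bar is yawed by about -0.067. I'll go high over the cups.

>>> step_arm:
  steps:
    - {"tz":-0.05,"jaw":1}
    - {"tz":-0.09,"jaw":1}
    - {"tx":0.51,"ty":-0.389,"tz":-0.09,"az":-1.253,"jaw":1}
    - {"tx":0.51,"ty":-0.389,"tz":-0.09,"az":-1.253,"jaw":1}
    - {"tx":0.51,"ty":-0.389,"tz":-0.09,"az":-1.253,"jaw":1}
    - {"tx":0.51,"ty":-0.389,"tz":-0.09,"az":-1.253,"jaw":1}
    - {"tx":0.51,"ty":-0.389,"tz":-0.09,"az":-1.253,"jaw":1}
    - {"tx":0.51,"ty":-0.389,"tz":-0.09,"az":-1.253,"jaw":1}

```text
invalid input
```

>>> step_arm:
  steps:
    - {"jaw":1,"tx":0,"ty":0,"tz":-0.05,"ax":0,"ay":0,"az":0}
    - {"jaw":1,"tx":0,"ty":0,"tz":-0.09,"ax":0,"ay":0,"az":0}
    - {"jaw":1,"tx":0.51,"ty":-0.389,"tz":-0.09,"ax":0,"ay":0,"az":-1.253}
    - {"jaw":1,"tx":0.51,"ty":-0.389,"tz":-0.09,"ax":0,"ay":0,"az":-1.253}
    - {"jaw":1,"tx":0.51,"ty":-0.389,"tz":-0.09,"ax":0,"ay":0,"az":-1.253}
    - {"jaw":1,"tx":0.51,"ty":-0.389,"tz":-0.09,"ax":0,"ay":0,"az":-1.253}
    - {"jaw":1,"tx":0.51,"ty":-0.389,"tz":-0.09,"ax":0,"ay":0,"az":-1.253}
    - {"jaw":1,"tx":0.51,"ty":-0.389,"tz":-0.09,"ax":0,"ay":0,"az":-1.253}

```text
time: 1.6
tool_pos: [0.3232, -0.2957, 0.3038]
ee_rot: [3.14, 0.0, 1.156]
wrist_force: [-0.2, -0.0, 0.1]
width: 0.094
```

>>> step_arm:
  steps:
    - {"jaw":1,"tx":0.329,"ty":0.0856,"tz":0,"ax":0,"ay":0,"az":-0.348}
    - {"jaw":1,"tx":0.329,"ty":0.0856,"tz":0,"ax":0,"ay":0,"az":-0.348}
    - {"jaw":1,"tx":0.329,"ty":0.0856,"tz":0,"ax":0,"ay":0,"az":-0.348}
    - {"jaw":1,"tx":0.329,"ty":0.0856,"tz":0,"ax":0,"ay":0,"az":-0.348}
    - {"jaw":1,"tx":0.329,"ty":0.0856,"tz":0,"ax":0,"ay":0,"az":-0.348}
    - {"jaw":1,"tx":0.329,"ty":0.0856,"tz":0,"ax":0,"ay":0,"az":-0.348}
    - {"jaw":1,"tx":0.329,"ty":0.0856,"tz":0,"ax":0,"ay":0,"az":-0.348}
    - {"jaw":1,"tx":0.329,"ty":0.0856,"tz":0.06,"ax":0,"ay":0,"az":-0.348}

```text
time: 2.4
tool_pos: [0.5402, -0.0254, 0.2607]
ee_rot: [3.124, 0.001, 1.511]
wrist_force: [0.7, -0.5, 0.2]
width: 0.094
```

```bash
python3 - <<'E'
from h import *
o=get_obs(); cm=camera_model("wrist"); im,d=snapshot("wrist"); cv2.imwrite("pics/w1.png",im[...,::-1])
print(o["tool_pos"],o["ee_rot"],cm)
R=None
from scipy.spatial.transform import Rotation as Q
K=np.array(cm["intrinsics"]);R=Q.from_euler('xyz',cm["orientation"]).as_matrix()
def proj(P):
    q=R.T@(np.array(P)-cm["origin"]); th=np.arctan2(np.hypot(q[0],q[1]),q[2]); f=K[0,0]; n=np.hypot(q[0],q[1])
    return (K[0,2]+f*th*q[0]/n, K[1,2]+f*th*q[1]/n)
print("knob top expected",proj([.5342,-.0288,.115]))
for r in silhouettes("wrist","lamp_plunger"): print(r["confidence"],r["rect"])
E
```

```text
[ 0.54023792 -0.02537274  0.26065954] [3.12369763e+00 5.04342420e-04 1.51084507e+00] {'intrinsics': array([[371.64829954,   0.        , 316.21319772],
       [  0.        , 371.64829954, 236.45312221],
       [  0.        ,   0.        ,   1.        ]]), 'origin': array([0.54233823, 0.05835421, 0.43216265]), 'orientation': array([ 2.84965635, -0.01864958, -0.06007509])}
knob top expected (np.float64(306.26536564763205), np.float64(228.01770210366905))
0.56 [285.9, 209.1, 319.3, 247.9]
```

View pics/w1.png

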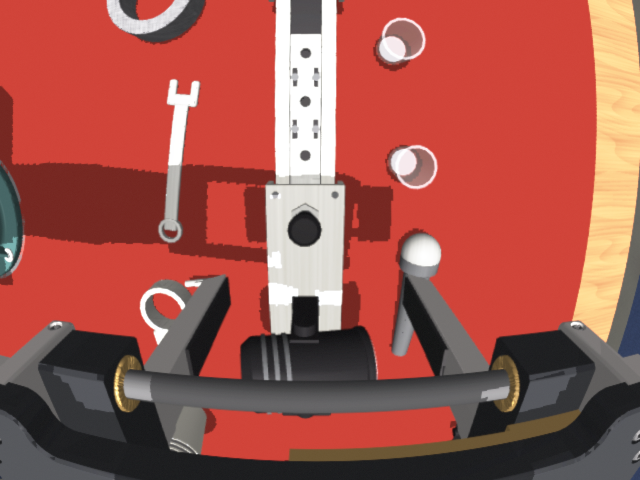

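```bash
cat >> h.py <<'E'
from scipy.spatial.transform import Rotation as Q
def unproj(cm,u,v,z):
    K=np.array(cm["intrinsics"]);R=Q.from_euler('xyz',cm["orientation"]).as_matrix(); f=K[0,0]
    a=np.array([u-K[0,2],v-K[1,2]]); r=np.hypot(*a); t=r/f
    ray=R@np.r_[a/r*np.sin(t),np.cos(t)]; o=np.array(cm["origin"]); return o+ray*(z-o[2])/ray[2]
E
python3 - <<'E'
from h import *
import time
o=get_obs();print(o["tool_pos"],o["ee_rot"])
cm=camera_model("wrist"); im,d=snapshot("wrist"); g=cv2.cvtColor(im,cv2.COLOR_RGB2GRAY)
print(cm["origin"],cm["orientation"])
# dark blobs along the bar
n,l,s,c=cv2.connectedComponentsWithStats((g[0:260,270:345]<75).astype(np.uint8))
for i in range(1,n):
    if s[i,4]>25: u,v=c[i]+[270,0]; print((u.round(1),v.round(1)),s[i],unproj(cm,u,v,.055).round(4),unproj(cm,u,v,.115).round(4))
E
```

```text
[ 0.5279501  -0.0267966   0.24147095] [-3.11808957e+00 -1.17225227e-03  1.50694491e+00]
[0.53742721 0.05620398 0.41310835] [ 2.851377    0.02275733 -0.06391997]
(np.float64(277.1), np.float64(205.2)) [   0  171   23   75 1024] [ 0.4858 -0.0156  0.055 ] [ 0.4945 -0.0036  0.115 ]
(np.float64(324.5), np.float64(232.6)) [ 38 214  34  37 974] [ 0.531  -0.0465  0.055 ] [ 0.5321 -0.0293  0.115 ]
(np.float64(276.0), np.float64(256.0)) [  0 252  14   8  92] [ 0.4797 -0.0686  0.055 ] [ 0.4894 -0.0477  0.115 ]
```

>>> step_arm:
  steps:
    - {"jaw":1,"tx":-0.0016,"ty":0.006,"tz":0,"ax":-0.0235,"ay":0,"az":0}
    - {"jaw":1,"tx":-0.0016,"ty":0.006,"tz":0,"ax":-0.0235,"ay":0,"az":0}
    - {"jaw":1,"tx":-0.0016,"ty":0.006,"tz":0,"ax":-0.0235,"ay":0,"az":0}
    - {"jaw":1,"tx":-0.0016,"ty":0.006,"tz":0,"ax":-0.0235,"ay":0,"az":0}

```text
time: 2.95
tool_pos: [0.5375, -0.0308, 0.2499]
ee_rot: [3.127, 0.0, 1.504]
wrist_force: [0.3, -0.5, 0.3]
width: 0.0941
```

```bash
cat > look.py <<'E'
from h import *
o=get_obs();print(o["tool_pos"],o["ee_rot"])
cm=camera_model("wrist"); im,d=snapshot("wrist"); g=cv2.cvtColor(im,cv2.COLOR_RGB2GRAY)
cv2.imwrite("pics/w2.png",im[...,::-1])
n,l,s,c=cv2.connectedComponentsWithStats((g[0:260,270:360]<75).astype(np.uint8))
for i in range(1,n):
    if s[i,4]>15: u,v=c[i]+[270,0]; print((u.round(1),v.round(1)),s[i],unproj(cm,u,v,.055).round(4),unproj(cm,u,v,.115).round(4))
E
python3 look.py
```

```text
[ 0.53747819 -0.03082268  0.24989711] [3.12681424e+00 1.95764292e-04 1.50426324e+00]
(np.float64(274.1), np.float64(2.4)) [ 3  0  3  7 17] [0.5138 0.1845 0.055 ] [0.5182 0.163  0.115 ]
(np.float64(341.6), np.float64(3.0)) [69  0  6  7 34] [0.5798 0.1792 0.055 ] [0.5734 0.1585 0.115 ]
(np.float64(273.0), np.float64(174.3)) [  0 171   7   8  37] [0.5005 0.0099 0.055 ] [0.5071 0.017  0.115 ]
(np.float64(353.2), np.float64(209.4)) [ 76 176  14  81 586] [ 0.5783 -0.0314  0.055 ] [ 0.5722 -0.0176  0.115 ]
(np.float64(307.1), np.float64(226.0)) [ 21 208  34  36 916] [ 0.5305 -0.0456  0.055 ] [ 0.5322 -0.0295  0.115 ]
```

>>> step_arm:
  steps:
    - {"jaw":1,"tx":0.0015,"ty":-0.004,"tz":0.045,"ax":0.0148,"ay":0,"az":0}
    - {"jaw":1,"tx":0.0015,"ty":-0.004,"tz":0.08,"ax":0.0148,"ay":0,"az":0}
    - {"jaw":1,"tx":0.0015,"ty":-0.004,"tz":0.08,"ax":0.0148,"ay":0,"az":0}
    - {"jaw":1,"tx":0.0015,"ty":-0.004,"tz":0.08,"ax":0.0148,"ay":0,"az":0}
    - {"jaw":1,"tx":0.0015,"ty":-0.004,"tz":0.08,"ax":0.0148,"ay":0,"az":0}

```text
time: 3.5
tool_pos: [0.536, -0.0293, 0.1723]
ee_rot: [3.138, 0.001, 1.504]
wrist_force: [0.3, -0.7, -1.1]
width: 0.0941
```

```bash
sed -i 's/<75/<110/' look.py; python3 look.py; python3 - <<'E'
from h import *
im=cv2.imread("pics/w1.png",0)
cm=dict(intrinsics=np.array([[371.65,0,316.21],[0,371.65,236.45],[0,0,1]]),origin=np.array([0.54233823,0.05835421,0.43216265]),orientation=np.array([2.84965635,-0.01864958,-0.06007509]))
for u,v in((305,155),(305,101),(305,52)): print(unproj(cm,u,v,.055))
E
```

```text
[ 0.53600977 -0.02930454  0.17226814] [3.13777437e+00 5.60944588e-04 1.50435725e+00]
(np.float64(270.0), np.float64(24.0)) [ 0  0  1 49 49] [0.5125 0.1401 0.055 ] [0.5184 0.1223 0.115 ]
(np.float64(309.8), np.float64(0.6)) [20  0 41  3 85] [0.5443 0.1574 0.055 ] [0.5436 0.1359 0.115 ]
(np.float64(346.9), np.float64(108.3)) [   0    0   90  197 2196] [0.5668 0.0681 0.055 ] [0.5615 0.0652 0.115 ]
(np.float64(310.1), np.float64(25.9)) [ 33  20  14  13 135] [0.5431 0.1356 0.055 ] [0.5427 0.1187 0.115 ]
(np.float64(296.2), np.float64(48.1)) [24 45  6  7 37] [0.5313 0.1182 0.055 ] [0.5333 0.1049 0.115 ]
(np.float64(323.7), np.float64(47.9)) [51 45  7  7 39] [0.5523 0.1168 0.055 ] [0.5499 0.1038 0.115 ]
(np.float64(296.3), np.float64(64.2)) [24 61  6  8 42] [0.5305 0.1052 0.055 ] [0.5327 0.0946 0.115 ]
(np.float64(323.9), np.float64(64.4)) [52 61  5  8 39] [0.5516 0.1036 0.055 ] [0.5494 0.0933 0.115 ]
(np.float64(310.0), np.float64(87.7)) [ 33  81  15  14 149] [0.5398 0.0858 0.055 ] [0.54   0.0793 0.115 ]
(np.float64(296.0), np.float64(115.0)) [ 24 112   5   7  35] [0.5276 0.0653 0.055 ] [0
[... 299 characters left out ...]
5481 0.0507 0.055 ] [0.5467 0.0514 0.115 ]
(np.float64(310.2), np.float64(157.9)) [ 34 152  14  13 144] [0.5362 0.0312 0.055 ] [0.5372 0.036  0.115 ]
(np.float64(349.3), np.float64(209.5)) [ 76 205   8   9  57] [ 0.5644 -0.0118  0.055 ] [0.5595 0.0019 0.115 ]
(np.float64(272.0), np.float64(207.6)) [  0 206   6   4  20] [ 0.503  -0.0061  0.055 ] [0.5109 0.0065 0.115 ]
(np.float64(310.7), np.float64(225.9)) [ 24 221  34  10  55] [ 0.5328 -0.0233  0.055 ] [ 0.5345 -0.0072  0.115 ]
(np.float64(309.6), np.float64(247.4)) [ 17 230  46  30 989] [ 0.5306 -0.0414  0.055 ] [ 0.5328 -0.0215  0.115 ]
[0.53641561 0.03119848 0.055     ]
[0.53987091 0.08598234 0.055     ]
[0.54292728 0.13665671 0.055     ]
```

>>> step_arm:
  steps:
    - {"jaw":1,"tx":0,"ty":-0.003,"tz":0.045,"ax":0.004,"ay":0,"az":0}
    - {"jaw":1,"tx":0,"ty":-0.003,"tz":0.075,"ax":0.004,"ay":0,"az":0}
    - {"jaw":1,"tx":0,"ty":-0.003,"tz":0.085,"ax":0.004,"ay":0,"az":0}
    - {"jaw":1,"tx":0,"ty":-0.003,"tz":0.085,"ax":0.004,"ay":0,"az":0}
    - {"jaw":1,"tx":0,"ty":-0.003,"tz":0.085,"ax":0.004,"ay":0,"az":0}
    - {"jaw":0.5,"tx":0,"ty":-0.003,"tz":0.085,"ax":0.004,"ay":0,"az":0}

```text
time: 4.15
tool_pos: [0.5352, -0.0295, 0.09]
ee_rot: [3.137, 0.001, 1.504]
wrist_force: [-0.2, -0.6, 0.9]
width: 0.0891
```

>>> step_arm:
  steps:
    - {"jaw":0.5,"tx":0,"ty":-0.002,"tz":0.003,"ax":0.004,"ay":0,"az":0}
    - {"jaw":0.5,"tx":0,"ty":-0.002,"tz":0.003,"ax":0.004,"ay":0,"az":0}
    - {"jaw":0.38,"tx":0,"ty":-0.002,"tz":0.003,"ax":0.004,"ay":0,"az":0}
    - {"jaw":0.38,"tx":0,"ty":-0.002,"tz":0.003,"ax":0.004,"ay":0,"az":0}

```text
time: 4.55
tool_pos: [0.5333, -0.0293, 0.0872]
ee_rot: [3.14, 0.001, 1.504]
wrist_force: [0.1, 0.0, 0.6]
width: 0.0576
```

Well centred and settled. Next I'll close, holding the pose.

>>> step_arm:
  steps:
    - {"jaw":0.2,"tx":0,"ty":0,"tz":0,"ax":0,"ay":0,"az":0}
    - {"jaw":0.2,"tx":0,"ty":0,"tz":0,"ax":0,"ay":0,"az":0}
    - {"jaw":0.2,"tx":0,"ty":0,"tz":0,"ax":0,"ay":0,"az":0}
    - {"jaw":0.2,"tx":0,"ty":0,"tz":0,"ax":0,"ay":0,"az":0}
    - {"jaw":0.2,"tx":0,"ty":0,"tz":0,"ax":0,"ay":0,"az":0}

```text
time: 5.05
tool_pos: [0.5319, -0.0292, 0.0871]
ee_rot: [-3.14, 0.001, 1.504]
wrist_force: [-4.1, -0.7, 3.5]
width: 0.03
```

>>> step_arm:
  steps:
    - {"jaw":0.2,"tx":0,"ty":0,"tz":-0.003,"ax":0,"ay":0,"az":0}
    - {"jaw":0.2,"tx":0,"ty":0,"tz":-0.006,"ax":0,"ay":0,"az":0}
    - {"jaw":0.2,"tx":0,"ty":0,"tz":-0.0085,"ax":0,"ay":0,"az":0}
    - {"jaw":0.2,"tx":0,"ty":0,"tz":-0.0085,"ax":0,"ay":0,"az":0}
    - {"jaw":0.2,"tx":0,"ty":0,"tz":-0.0085,"ax":0,"ay":0,"az":0}

```text
time: 5.55
tool_pos: [0.5317, -0.0292, 0.0945]
ee_rot: [-3.138, 0.001, 1.504]
wrist_force: [2.2, 0.0, -11.7]
width: 0.0303
```

```bash
python3 - <<'E'
from h import *
o=get_obs(); print(o["tool_pos"],o["wrist_force"],o["width"])
im,d=snapshot("side"); cv2.imwrite("pics/s2.png",im[...,::-1])
p=world("side",np.ones_like(d,bool),d); q=p[np.hypot(p[:,0]-.534,p[:,1]+.028)<.013]; q=q[q[:,2]<.14]
print(len(q),q.max(0) if len(q) else 0)
im,d=snapshot("wrist"); cv2.imwrite("pics/w3.png",im[...,::-1])
E
```

```text
[ 0.53168212 -0.02918093  0.09454266] [  2.24494468   0.04998863 -11.6988598 ] 0.03027152195570149
167 [ 0.54673555 -0.01508377  0.12584641]
```

View pics/w3.png

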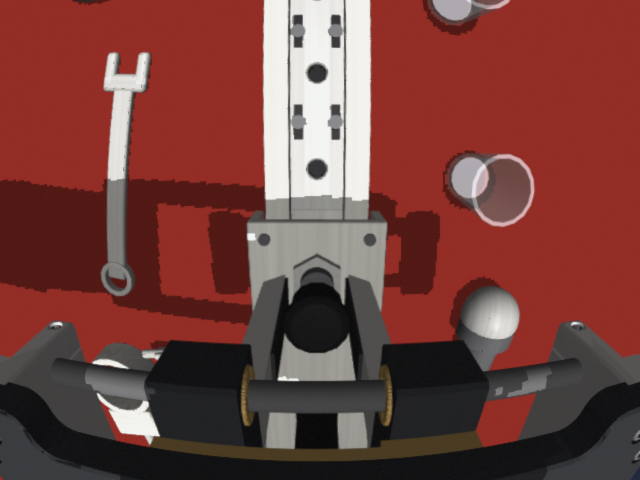

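The wrist view shows the knob gripped at (317,315) and the next hole at (317,169). The pin is about 7.4 mm up, so I'll lift a little more and then shift along the bar.

>>> step_arm:
  steps:
    - {"jaw":0.2,"tx":0,"ty":0,"tz":-0.001,"ax":0,"ay":0,"az":0}
    - {"jaw":0.2,"tx":0.003,"ty":0,"tz":-0.001,"ax":0,"ay":0,"az":0}
    - {"jaw":0.2,"tx":0.008,"ty":0,"tz":-0.001,"ax":0,"ay":0,"az":0}
    - {"jaw":0.2,"tx":0.014,"ty":0,"tz":-0.001,"ax":0,"ay":0,"az":0}
    - {"jaw":0.2,"tx":0.02,"ty":0,"tz":-0.001,"ax":0,"ay":0,"az":0}
    - {"jaw":0.2,"tx":0.025,"ty":0,"tz":-0.001,"ax":0,"ay":0,"az":0}
    - {"jaw":0.2,"tx":0.025,"ty":0,"tz":-0.001,"ax":0,"ay":0,"az":0}

```text
time: 6.35
tool_pos: [0.5334, -0.0027, 0.0958]
ee_rot: [-3.139, -0.001, 1.506]
wrist_force: [2.4, 0.7, -11.5]
width: 0.0302
```

>>> step_arm:
  steps:
    - {"jaw":0.2,"tx":0.005,"ty":0,"tz":0,"ax":0,"ay":0,"az":0}
    - {"jaw":0.2,"tx":0.011,"ty":0,"tz":0,"ax":0,"ay":0,"az":0}
    - {"jaw":0.2,"tx":0.017,"ty":0,"tz":0,"ax":0,"ay":0,"az":0}
    - {"jaw":0.2,"tx":0.022,"ty":0,"tz":0,"ax":0,"ay":0,"az":0}
    - {"jaw":0.2,"tx":0.022,"ty":0,"tz":0,"ax":0,"ay":0,"az":0}
    - {"jaw":0.2,"tx":0.022,"ty":0,"tz":0.001,"ax":0,"ay":0,"az":0}
    - {"jaw":0.2,"tx":0.022,"ty":0,"tz":0.0022,"ax":0,"ay":0,"az":0}
    - {"jaw":0.2,"tx":0.022,"ty":0,"tz":0.0022,"ax":0,"ay":0,"az":0}

```text
time: 7.15
tool_pos: [0.5349, 0.0198, 0.0936]
ee_rot: [-3.139, -0.002, 1.506]
wrist_force: [2.0, 1.5, -11.2]
width: 0.0301
```

```bash
python3 - <<'E'
from h import *
im,d=snapshot("wrist"); cv2.imwrite("pics/w4.png",im[...,::-1])
print([(r["confidence"],r["rect"]) for r in silhouettes("wrist","lamp_plunger")])
E
```

```text
[(0.8, [279.5, 283.0, 349.4, 355.4])]
```

View pics/w4.png

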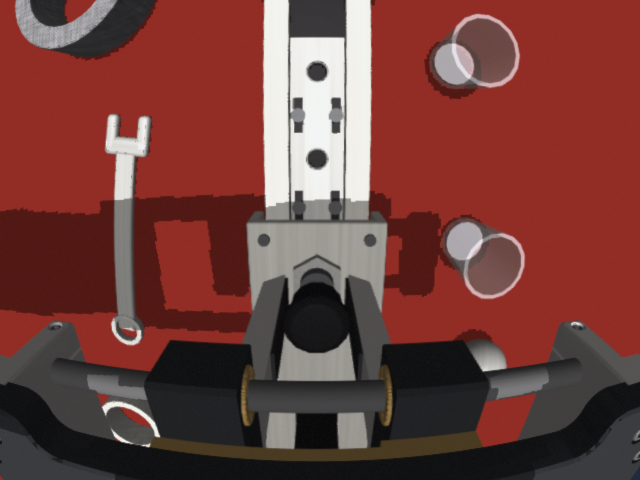

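The slide came along: the plate edge is at v=218 and the hole after next at (317,159), so the next hole is about 11 mm ahead under the plate. I'll release the knob so the pin rides on the bar, then push the cap from behind with the jaws shut.

>>> step_arm:
  steps:
    - {"jaw":0.5,"tx":0,"ty":0,"tz":0,"ax":0,"ay":0,"az":0}
    - {"jaw":0.5,"tx":0,"ty":0,"tz":0,"ax":0,"ay":0,"az":0}
    - {"jaw":0.5,"tx":0,"ty":0,"tz":0,"ax":0,"ay":0,"az":0}
    - {"jaw":0.5,"tx":0,"ty":0,"tz":-0.03,"ax":0,"ay":0,"az":0}
    - {"jaw":0.5,"tx":0,"ty":0,"tz":-0.05,"ax":0,"ay":0,"az":0}
    - {"jaw":0.5,"tx":-0.0265,"ty":0,"tz":-0.05,"ax":0,"ay":0,"az":0}
    - {"jaw":0,"tx":-0.0265,"ty":0,"tz":-0.05,"ax":0,"ay":0,"az":0}
    - {"jaw":0,"tx":-0.0265,"ty":0,"tz":-0.05,"ax":0,"ay":0,"az":0}

```text
time: 8.05
tool_pos: [0.5335, -0.0072, 0.1445]
ee_rot: [-3.14, -0.002, 1.504]
wrist_force: [0.2, 0.0, -0.0]
width: 0.0343
```

```bash
cat > knob.py <<'E'
from h import *
o=get_obs(); print(o["time"],o["tool_pos"],o["ee_rot"],o["wrist_force"],o["width"])
im,d=snapshot("side"); cv2.imwrite("pics/sk.png",cv2.resize(im[140:300,220:400,::-1],None,fx=4,fy=4))
p=world("side",np.ones_like(d,bool),d)
for z0,z1 in((.105,.128),):
    q=p[(abs(p[:,0]-.537)<.02)&(p[:,1]>-.01)&(p[:,1]<.07)&(p[:,2]>z0)&(p[:,2]<z1)]
    if len(q): t=q[q[:,2]>q[:,2].max()-.004]; print(len(q),q[:,2].max(),np.median(t,0),t.min(0),t.max(0))
E
python3 knob.py
```

```text
8.05 [ 0.53347481 -0.0072436   0.14446205] [-3.13989970e+00 -1.71869395e-03  1.50442432e+00] [ 0.23773847  0.03568112 -0.04778395] 0.03427257589798311
108 0.12300555515492584 [0.53787224 0.02009601 0.12044402] [0.52416764 0.00671823 0.11904733] [0.55304556 0.03626885 0.12300556]
```

>>> step_arm:
  steps:
    - {"jaw":0,"tx":0,"ty":-0.0005,"tz":0,"ax":0,"ay":0.002,"az":0}
    - {"jaw":0,"tx":0,"ty":-0.0005,"tz":0,"ax":0,"ay":0.002,"az":0}
    - {"jaw":0,"tx":0,"ty":-0.0005,"tz":0.02,"ax":0,"ay":0.002,"az":0}
    - {"jaw":0,"tx":0,"ty":-0.0005,"tz":0.0365,"ax":0,"ay":0.002,"az":0}
    - {"jaw":0,"tx":0,"ty":-0.0005,"tz":0.0365,"ax":0,"ay":0.002,"az":0}
    - {"jaw":0,"tx":0,"ty":-0.0005,"tz":0.0365,"ax":0,"ay":0.002,"az":0}

```text
time: 8.7
tool_pos: [0.5322, -0.0067, 0.107]
ee_rot: [-3.137, -0.003, 1.505]
wrist_force: [-0.4, -0.6, -0.7]
width: 0.0004
```

>>> step_arm:
  steps:
    - {"jaw":0,"tx":0.002,"ty":0,"tz":0,"ax":0,"ay":0,"az":0}
    - {"jaw":0,"tx":0.003,"ty":0,"tz":0,"ax":0,"ay":0,"az":0}
    - {"jaw":0,"tx":0.004,"ty":0,"tz":0,"ax":0,"ay":0,"az":0}
    - {"jaw":0,"tx":0.005,"ty":0,"tz":0,"ax":0,"ay":0,"az":0}
    - {"jaw":0,"tx":0.006,"ty":0,"tz":0,"ax":0,"ay":0,"az":0}
    - {"jaw":0,"tx":0.007,"ty":0,"tz":0,"ax":0,"ay":0,"az":0}

```text
time: 9.3
tool_pos: [0.5327, -0.002, 0.1075]
ee_rot: [-3.138, 0.001, 1.504]
wrist_force: [-0.9, -6.8, -2.2]
width: 0.0003
```

>>> step_arm:
  steps:
    - {"jaw":0,"tx":0.002,"ty":0,"tz":0,"ax":0,"ay":0,"az":0}
    - {"jaw":0,"tx":0.003,"ty":0,"tz":0,"ax":0,"ay":0,"az":0}
    - {"jaw":0,"tx":0.004,"ty":0,"tz":0,"ax":0,"ay":0,"az":0}
    - {"jaw":0,"tx":0.005,"ty":0,"tz":0,"ax":0,"ay":0,"az":0}
    - {"jaw":0,"tx":0.006,"ty":0,"tz":0,"ax":0,"ay":0,"az":0}

```text
time: 9.8
tool_pos: [0.533, 0.0021, 0.1077]
ee_rot: [-3.138, 0.005, 1.504]
wrist_force: [-0.5, -5.5, -3.9]
width: 0.0004
```

>>> step_arm:
  steps:
    - {"jaw":0,"tx":0.002,"ty":0,"tz":0,"ax":0,"ay":-0.004,"az":0}
    - {"jaw":0,"tx":0.003,"ty":0,"tz":0,"ax":0,"ay":-0.004,"az":0}
    - {"jaw":0,"tx":0.0035,"ty":0,"tz":0,"ax":0,"ay":-0.004,"az":0}
    - {"jaw":0,"tx":0.004,"ty":0,"tz":0,"ax":0,"ay":-0.004,"az":0}

```text
time: 10.2
tool_pos: [0.5331, 0.0045, 0.1075]
ee_rot: [-3.137, 0.013, 1.503]
wrist_force: [0.1, -5.1, -4.2]
width: 0.0004
```

>>> step_arm:
  steps:
    - {"jaw":0,"tx":0.002,"ty":0,"tz":0,"ax":0,"ay":0.008,"az":0}
    - {"jaw":0,"tx":0.0025,"ty":0,"tz":0,"ax":0,"ay":0.008,"az":0}
    - {"jaw":0,"tx":0.003,"ty":0,"tz":0,"ax":0,"ay":0.008,"az":0}

```text
time: 10.5
tool_pos: [0.5335, 0.0077, 0.108]
ee_rot: [-3.138, 0.004, 1.503]
wrist_force: [-0.2, -2.4, -1.3]
width: 0.0002
```

```bash
python3 knob.py
```

```text
10.5 [0.5335111  0.00765745 0.10797805] [-3.13773623  0.00443938  1.50266788] [-0.24865794 -2.38257812 -1.25237351] 0.0001549501361527186
154 0.12764775517785976 [0.53360188 0.01658406 0.12586243] [0.52381599 0.00476331 0.12395328] [0.54777667 0.01918196 0.12764776]
```

```bash
sed -i 's/p\[:,1\]>-.01/p[:,1]>.024/' knob.py; python3 knob.py
```

```text
10.55 [0.53356589 0.00786117 0.10801987] [-3.13790639  0.00428912  1.50294545] [ 0.34775758 -1.22595384 -1.33755665] 0.00027478336246257586
91 0.11798034259295487 [0.53813718 0.03687441 0.11528602] [0.52544761 0.02409663 0.11398723] [0.55303071 0.04766096 0.11798034]
```

View pics/sk.png

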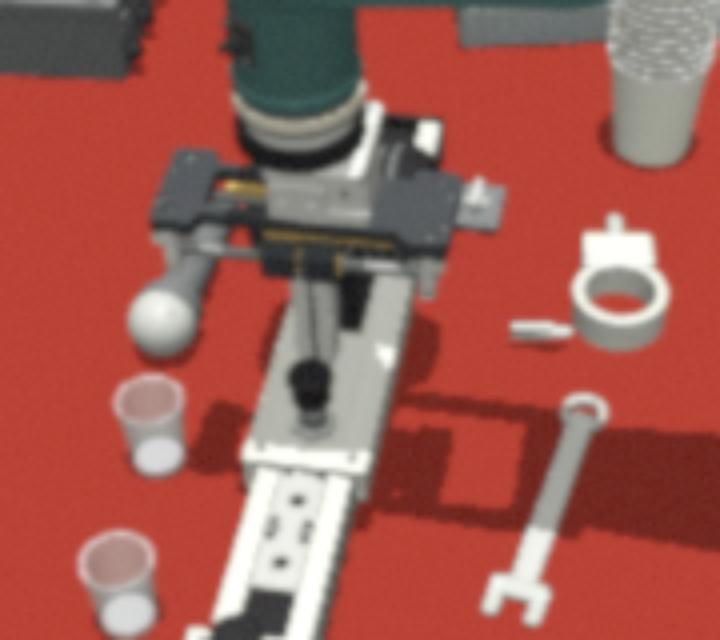

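The knob at (311,385) in the crop is down, with its top at 118 mm as at the start, and the push force has dropped, so the pin has caught. I'll back off and rise.

>>> step_arm:
  steps:
    - {"jaw":0,"tx":-0.003,"ty":0,"tz":0,"ax":0,"ay":0,"az":0}
    - {"jaw":0,"tx":-0.004,"ty":0,"tz":0,"ax":0,"ay":0,"az":0}
    - {"jaw":0,"tx":-0.004,"ty":0,"tz":-0.03,"ax":0,"ay":0,"az":0}
    - {"jaw":0,"tx":-0.004,"ty":0,"tz":-0.08,"ax":0,"ay":0,"az":0}
    - {"jaw":0,"tx":-0.004,"ty":0,"tz":-0.13,"ax":0,"ay":0,"az":0}
    - {"jaw":0,"tx":-0.004,"ty":0,"tz":-0.15,"ax":0,"ay":0,"az":0}
    - {"jaw":0,"tx":-0.004,"ty":0,"tz":-0.15,"ax":0,"ay":0,"az":0}
    - {"jaw":0,"tx":-0.004,"ty":0,"tz":-0.15,"ax":0,"ay":0,"az":0}

```text
time: 11.4
tool_pos: [0.5338, 0.0048, 0.2575]
ee_rot: [-3.138, 0.004, 1.503]
wrist_force: [-0.8, -0.2, -0.8]
width: 0.0003
```

```bash
sed -i 's/p\[:,1\]>.024/p[:,1]>-.01/' knob.py; python3 knob.py
```

```text
11.4 [0.53376694 0.00476223 0.25749753] [-3.13778048  0.00384838  1.5034051 ] [-0.81188371 -0.24869027 -0.82501737] 0.0003484384564625075
97 0.11811750893377548 [0.53884098 0.03392403 0.11546942] [0.52736489 0.02282719 0.1142408 ] [0.55311966 0.04757838 0.11811751]
```

```bash
python3 -c "
from bench import *
print(close_job())"
```

```text
the job is handed in; nothing more can be done
None
```

I moved the spotlight slide about 61 mm along the bar and locked it in the next hole. I handed the job in at about 11.5 s; no verdict is reported.

- **Pulling and moving:** I gripped the knob across the bar, pulled it about 7.4 mm and moved the slide about 49 mm with the pin held clear (lift up to 8.7 mm).
- **Finding the hole:** I then let the pin ride on the bar and nudged the knob's cap from behind with shut fingers. The push took 5–7 N until it fell to about 2 N, and I stopped there.
- **Last checks:** With the gripper lifted away, the side camera put the knob's top at 118 mm, the same as before the pull (about 123 mm while riding). The wrist force was near zero.
- **Not checked:** I did not re-measure the spotlight, the empty slide or the bystanders at the end. The wrist force gave no sign of touching them. One move command was refused for its format before any motion.

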